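# Open the bottling line's terminal box

## Robot

A 6-joint arm with a two-finger parallel gripper is mounted at the origin on the work surface. World frame = base frame: x ahead of the robot, y to its left, z up, the work surface at z = 0. Lengths are in m, angles in rad, forces in N, time in s.
With the tool pointing down it reaches from about 0.4 to 0.925 m from the base axis. Payload 12.5 kg.
Tool frame: the origin (TCP) lies on the centre line of the jaws, within the pads' length; the fingertips stand 22 mm ahead of it and the grasp point (between the pads) lies 3 mm ahead of it; x points along the fingers, z is the direction in which the jaws open and shut, and the axes are right-handed (so a half turn about x gives the same grasp; the last joint's range is limited). The gripper opens to 95 mm and grips with 3 to 60 N. Pads are 20 mm wide; open, the fingers measure 119 mm over their backs; the gripper's body (75 mm by 180 mm) begins 59 mm behind the grasp point.
Start: joints at [1.009, 0.491, 1.559, -0, 1.092, -0.106], TCP at [0.275, 0.561, 0.237] pointing down, gripper open.
Joint ranges: [-3.1, 3.1], [-0.84, 2.19], [0.05, 2.79], [-1.13, 4.28], [0.06, 2.93], [-2.69, 2.69]. Speed limits (rad/s): [2.22, 2.22, 2.79, 3.14, 3.14, 3.14].

## Interface

Orientations are given as a unit quaternion [w, x, y, z].
In Python, from plant import state, optics, ticket gives the robot as it stands. The module is installed in compiled form; this text tells all that it offers.
- The arm moves only by the shell command python3 -m pendant 'ROWS' [FORCE]. ROWS is a JSON object of lists of equal length, an entry for each row: "gripper": the closure, from 0 (fully open) to 1 (shut); "linear": the shift along the tool's x, y, z in mm, a list of three; "delta_rot": the turn, a rotation vector about the tool's x, y, z in rad, a list of three. In form: {"gripper": [gripper, ...], "linear": [[dx, dy, dz], ...], "delta_rot": [[rx, ry, rz], ...]}. A call has 1 to 8 rows; each row shifts and turns the commanded pose from where the row before left it, along the tool's axes as they then stand; what a row does not reach is not made up. A row lasts 1/10 s, in which the tool goes at most 50 mm and 8.59 degrees, less where a joint would pass 70% of its speed; a pose out of reach is approached as far as the arm can. A call is refused whole if a number of a shift passes 50 or a number of a turn 0.15, either way. A call with a gripper value outside its range is refused whole. The fingers move at their own pace and stop on an object; FORCE is the grip in N (left out, the last holds). Time passes only in rows, so rows that do not move let the fingers close. It gives the time, the measured TCP pose, the force and the opening at its end, in the units of the state.
- state(): the state, without advancing time (a new reading comes with each control period).
- optics.read_camera(name): name is "side" or "top"; returns the picture (420x560x3 uint8, red, green, blue); there is no depth.
- optics.calibration(name): a dict with "fx", "fy", "cx", "cy" (pixels), "position" and "orientation" of the camera in the world. Camera axes: x right, y down, z forward; pixel columns grow to the right and rows downward; lengths in m; the calibration is good to about 2 mm. A picture is of the moment at which its call begins. calibration takes no time and is no camera call.
- ticket.close_job(): hands the job in, once; it reports no verdict.
The state is a dict: "clock": time; "q": joint angles; "dq": joint speeds; "effort": joint torques, N m; "position": TCP position; "ee_rot": TCP orientation; "contact_force": force on the tool from outside, world axes, zero at the start; "moment": the same for the moment, N m; "grip_width": finger opening in m.
Only numpy, scipy, OpenCV 4.12 (cv2) and the standard library are available. Lean on these libraries where they do the work, as an engineer would, in place of code of your own. Each camera call takes 0.05 s, during which the arm holds its last target. There are 200 camera calls.

## Task

Open the grey terminal box so that its terminals can be reached: with a fingertip press the red snap tab fully in, then push the blue cover by its rib off its seat and along on to the parking ledge, until the terminal well is completely uncovered. Leave the cover lying flat on the ledge; do not lift or carry it, and do not disturb the things standing around.

Things in the scene. Friction and masses are not known exactly. Their poses are not given: they have to be found in the camera images.
- box: Grey terminal box, fixed to the bench: 230 mm long (x), 130 wide (y), 72 high. Origin under its centre, on the bench; z up. +x is the way the cover slides off. Rear half: seat, rear wall 67 mm high. Front half: parking ledge, level with the seat. The cover slides on two side runners with tops at z = 59 mm; the ledge between them (|y| below 33 mm) is sunk to z = 56 mm.
- seat (a point): Centre of the cover's underside when seated: x = -56.5, y = 0, z = 59 mm in the box's frame. Below it is the terminal well, x from -102 to -18 mm in the box's frame. Over the seat, lips up to z = 72.5 mm, from |y| = 38 mm outwards, hold the cover's edges down.
- ledge (a point): Centre of the cover's underside when parked against the stop: x = 56, y = 0, z = 59 mm in the box's frame. The stop closes the ledge at x = 101 mm and is 71 mm high. Side guides stand outside |y| = 46.5 mm, 68.5 mm high.
- cover: Blue terminal cover, a loose plate 90 x 90 x 8 mm, about 0.12 kg, axes parallel to the box's. Origin under its centre. While seated, its front edge stands 1.5 mm from the raised red tab, which blocks it. Once released it slides with a few newtons.
- rib_top (a point): Top centre of the cover's blue push rib, a ridge 44 mm wide (y), 6 mm thick (x), 18 mm high above the plate; this point is at x = -20, y = 0, z = +26 mm in the cover's frame. 22 mm of plate lie behind the rib's rear face. Push on that rear face, towards the box's +x.
- tab_top (a point): Centre of the top face of the red snap tab, 36 mm (x) by 34 mm (y), in the middle of the ledge just ahead of the cover, at x = 8, y = 0, z = 70 mm in the box's frame when fully out. It moves straight down.
- tab (a joint): How far the snap tab is pressed in (m): 0 fully out, 0.0135 fully in, its top then 0.5 mm above the sunken ledge. Starts between 0 and 0.002. It slides against a steady 4 N of friction and stays wherever it is left. The cover passes over it once it is in by more than 0.011.
- driver: Bystander, leave alone: screwdriver lying beside the box, 170 mm long; origin about mid-length on its underside.
- jar: Bystander, leave alone: squat jar with a brass lid, 56 mm across, 60 mm tall, beside the box; origin under its centre.
- bell: Bystander, leave alone: small aluminium capping bell, 38 mm across, 50 mm tall, beside the box; origin under its centre.
- jug: Bystander, leave alone: white plastic jug with a handle, 90 mm across, 100 mm tall; origin under its centre.
- ale: Bystander, leave alone: amber glass bottle, 60 mm across, 210 mm tall; origin under its centre.
- bowl: Bystander, leave alone: yellow bowl, 120 mm across, 50 mm tall; origin under its centre.
- wrench: Bystander, leave alone: wrench lying flat, 160 mm long; origin about mid-length on its underside.
Not all that is in view belongs to the job. What is meant by the cover is not pink or turquoise, and is the smaller of those in its own colour.

How it is judged:
By the outcome, as a careful person would: the job done as asked, in the order asked, and still so for the second after the job is handed in, with the robot touching nothing.
It also fails if it takes over 40 s, if anything falls off the work surface, if the arm or the gripper's body presses on something with over 40 N, if the wrist force passes 120 N, or if a joint passes its speed limit or range.

## Working session

There is one attempt and no reset: what is moved stays moved. The work goes in short steps, Python scripts to look and compute and a shell command to move; the robot and the scene stay as the last step left them, time stands still between calls to the robot, and variables do not carry over. Pictures are saved under pics/ and viewed, about 8 in all and at most 12, crops included, and the job is handed in when it is done.

```bash
mkdir -p pics; cat > h.py <<'E'
import numpy as np, cv2
from scipy.spatial.transform import Rotation as R
from plant import state, optics, ticket
def rot(q): return R.from_quat([q[1],q[2],q[3],q[0]]).as_matrix()
def ray(n,u,v,z):
    c=optics.calibration(n); d=rot(c['orientation'])@np.array([(u-c['cx'])/c['fx'],(v-c['cy'])/c['fy'],1])
    p=np.array(c['position']); return p+d*(z-p[2])/d[2]
def proj(n,P):
    c=optics.calibration(n); p=rot(c['orientation']).T@(np.array(P)-c['position'])
    return np.array([c['fx']*p[0]/p[2]+c['cx'],c['fy']*p[1]/p[2]+c['cy']])
def snap(n,f):
    im=optics.read_camera(n)[:,:,::-1].copy(); cv2.imwrite(f'pics/{f}.png',im); return im
E
python3 - <<'E'
from h import *
for n in('top','side'): snap(n,n+'0'); print(optics.calibration(n))
s=state(); print(s); print(rot(s['ee_rot']))
E
```

```text
{'fx': 453.57617289407256, 'fy': 453.57617289407256, 'cx': 279.7691707813223, 'cy': 219.82739561620272, 'position': array([ 0.37895597, -0.0096271 ,  1.37479045]), 'orientation': array([ 0.03589146, -0.69684056,  0.7151398 , -0.04123229])}
{'fx': 387.1727713778784, 'fy': 387.1727713778784, 'cx': 275.4212162548559, 'cy': 210.30997475125278, 'position': array([ 0.42357753, -0.75482571,  0.7837222 ]), 'orientation': array([-0.4004969 ,  0.91431364, -0.05792101,  0.01667212])}
{'clock': 0.1, 'q': array([ 1.00938423e+00,  4.91486238e-01,  1.55939635e+00, -1.32887319e-05,
        1.09169099e+00, -1.05595945e-01]), 'dq': array([-2.68595513e-05, -8.49362269e-04, -2.21862971e-03,  6.69066157e-04,
        1.08786341e-04,  1.87876148e-04]), 'effort': array([ 2.98932151e-03, -6.13616967e+01, -2.58610171e+01,  6.94401632e-02,
        4.69351199e-02, -6.93047855e-05]), 'position': array([0.27499746, 0.56103233, 0.23612557]), 'ee_rot': array([ 0.59972929, -0.37425748,  0.60034964,  0.37394709]), 'contact_force': array([-0.65975489, -0.22211514,  0.14522357]), 'moment': array([-0.02158992, -0.04332816,  0.00392261]), 'grip_width': 0.09493256987904992}
[[-5.12248073e-04 -8.97904735e-01  4.40189532e-01]
 [-8.36640968e-04  4.40189821e-01  8.97904350e-01]
 [-9.99999519e-01  9.16691764e-05 -9.76710274e-04]]
```

View pics/top0.png

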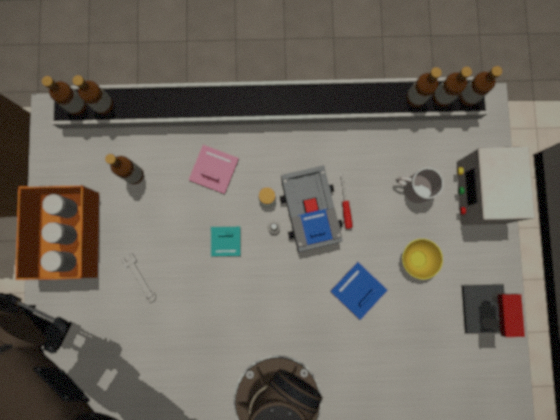

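View pics/side0.png

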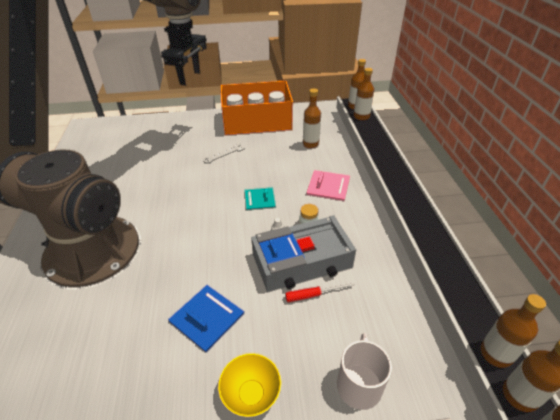

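The top view shows the box around (312,208), its seated blue cover at (316,228), the red tab at (311,206), the jar at (267,197), the bell at (274,228) and the screwdriver at (346,205). The larger blue plate at (358,291) is a decoy. Next I'll measure.

```bash
python3 - <<'E'
from h import *
for n in('top','side'):
    im=cv2.imread(f'pics/{n}0.png'); hsv=cv2.cvtColor(im,cv2.COLOR_BGR2HSV)
    x0,y0,w,h=(250,150,120,115) if n=='top' else (230,190,140,110)
    cv2.imwrite(f'pics/{n}_c.png',cv2.resize(im[y0:y0+h,x0:x0+w],None,fx=5,fy=5,interpolation=cv2.INTER_CUBIC))
    roi=np.zeros(im.shape[:2],np.uint8); roi[y0:y0+h,x0:x0+w]=255
    for nm,lo,hi,z in(('blue',(100,120,40),(125,255,255),.067),('red',(0,170,80),(8,255,255),.070),('lid',(12,100,60),(28,255,255),.06)):
        m=cv2.inRange(hsv,lo,hi)&roi
        for c in cv2.findContours(m,0,1)[0]:
            if cv2.contourArea(c)<25: continue
            r=cv2.minAreaRect(c); b=cv2.boxPoints(r)
            print(n,nm,cv2.contourArea(c),np.round(r[0],1),'world',ray(n,*r[0],z).round(4),'corners',[ray(n,*q,z)[:2].round(4).tolist() for q in b])
E
```

```text
top blue 705.0 [316.  226.4] world [ 0.5003 -0.1258  0.067 ] corners [[0.5362, -0.0809], [0.5522, -0.152], [0.4646, -0.1704], [0.4489, -0.0998]]
top red 117.5 [346.8 214.5] world [ 0.5322 -0.216   0.07  ] corners [[0.5682, -0.2029], [0.5706, -0.22], [0.4964, -0.2291], [0.4941, -0.212]]
top red 97.5 [310.3 204.7] world [ 0.5638 -0.1112  0.07  ] corners [[0.5747, -0.0919], [0.582, -0.1243], [0.5528, -0.1305], [0.5456, -0.0981]]
top lid 187.0 [266.5 195.5] world [0.5956 0.0156 0.06  ] corners [[0.6185, 0.0371], [0.6174, -0.007], [0.5728, -0.0059], [0.574, 0.038]]
side blue 661.5 [280.5 248. ] world [ 0.5008 -0.1211  0.067 ] corners [[0.4494, -0.0945], [0.548, -0.072], [0.5507, -0.1469], [0.4573, -0.1666]]
side red 261.5 [302.9 293.8] world [ 0.532  -0.2636  0.07  ] corners [[0.4938, -0.2535], [0.5716, -0.2492], [0.5699, -0.2736], [0.4936, -0.2776]]
side red 135.5 [305.8 243.6] world [ 0.5646 -0.1177  0.07  ] corners [[0.546, -0.1023], [0.5751, -0.0881], [0.5828, -0.1329], [0.5546, -0.1461]]
side lid 192.5 [309. 211.] world [0.5965 0.0088 0.06  ] corners [[0.5796, 0.0402], [0.6239, 0.0341], [0.6128, -0.0214], [0.5702, -0.0156]]
```

View pics/top_c.png

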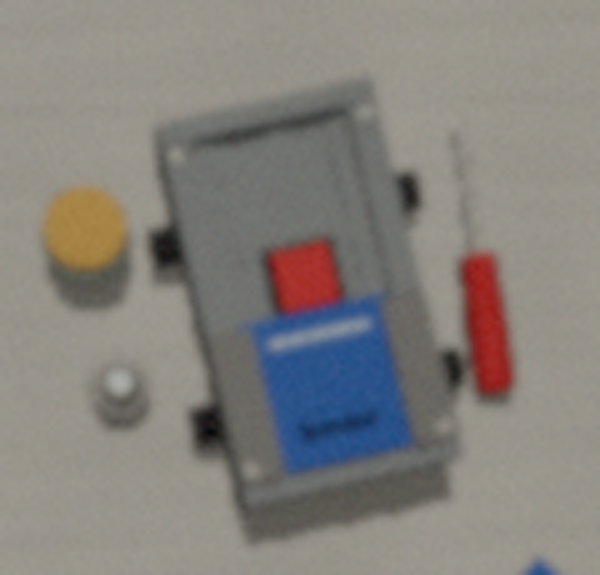

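View pics/side_c.png

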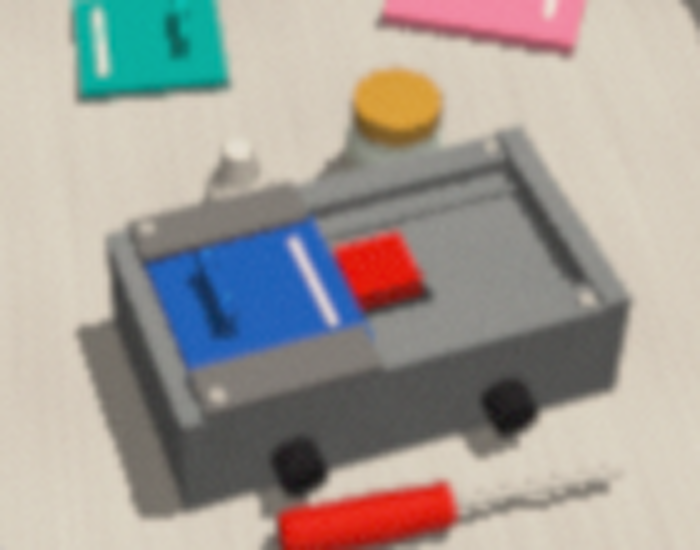

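```bash
python3 -m pendant '{"gripper":[1,1,1,1,1,1,1],"linear":[[0,0,0],[0,0,0],[0,0,0],[0,0,0],[0,0,0],[0,0,0],[0,0,0]],"delta_rot":[[-0.1334,0,0],[-0.1334,0,0],[-0.1334,0,0],[-0.1334,0,0],[-0.1334,0,0],[0,0,0],[0,0,0]]}' 10
python3 -m pendant '{"gripper":[1,1,1,1,1,1,1,1],"linear":[[0,-9,-40],[0,-9,-40],[0,-9,-40],[0,-9,-40],[0,-9,-40],[0,-9,-40],[0,-9,-40],[0,-9,-40]],"delta_rot":[[0,0,0],[0,0,0],[0,0,0],[0,0,0],[0,0,0],[0,0,0],[0,0,0],[0,0,0]]}'
cat > w.py <<'E'
from h import *
s=state(); M=rot(s['ee_rot']); C=np.array([.556,-.113,0]); a=np.radians(12.1)
B=np.array([[np.cos(a),-np.sin(a),0],[np.sin(a),np.cos(a),0],[0,0,1]])
tip=s['position']+M[:,0]*.022
print('t',round(s['clock'],2),'tip in box mm',(B.T@(tip-C)*1e3).round(1),'toolaxes in box\n',(B.T@M).round(3),'\nF box',(B.T@s['contact_force']).round(1),'grip',round(s['grip_width'],4))
E
python3 w.py
```

```text
clock: 0.8
position: [0.275, 0.5611, 0.2364]
ee_rot: [-0.445, 0.549, -0.446, -0.549]
contact_force: [-0.4, -0.4, 0.1]
grip_width: 0.0443
clock: 1.6
position: [0.413, 0.2619, 0.2368]
ee_rot: [-0.446, 0.549, -0.445, -0.549]
contact_force: [1.3, -0.2, 0.1]
grip_width: 0.0003
t 1.6 tip in box mm [-61.2 396.6 214.8] toolaxes in box
 [[ 0.    -1.     0.004]
 [ 0.     0.004  1.   ]
 [-1.    -0.     0.   ]] 
F box [ 1.2 -0.5  0.1] grip 0.0003
```

```bash
python3 -m pendant '{"gripper":[1,1,1,1,1,1,1,1],"linear":[[0,-9,-45],[0,-9,-45],[0,-9,-45],[0,-9,-45],[0,-9,-45],[0,-9,-45],[0,-9,-45],[0,-6,-40]],"delta_rot":[[0,0,0],[0,0,0],[0,0,0],[0,0,0],[0,0,0],[0,0,0],[0,0,0],[0,0,0]]}'
python3 -m pendant '{"gripper":[1,1,1,1,1,1],"linear":[[25,0,0],[30,0,0],[30,0,0],[20,0,0],[0,0,0],[0,0,0]],"delta_rot":[[0,0,0],[0,0,0],[0,0,0],[0,0,0],[0,0,0],[0,0,0]]}'
python3 w.py; python3 - <<'E'
from h import *
x0,y0=230,150; im=snap('side','s1'); cv2.imwrite('pics/s1c.png',cv2.resize(im[y0:y0+150,x0:x0+150],None,fx=4,fy=4,interpolation=cv2.INTER_CUBIC))
E
```

```text
clock: 2.4
position: [0.5551, -0.0715, 0.2366]
ee_rot: [-0.446, 0.549, -0.446, -0.549]
contact_force: [-0.3, 0.9, -0.0]
grip_width: 0.0005
clock: 3.0
position: [0.5547, -0.0693, 0.132]
ee_rot: [0.445, -0.549, 0.445, 0.55]
contact_force: [0.1, 0.2, -0.4]
grip_width: 0.0005
t 3.0 tip in box mm [  7.9  43.1 110. ] toolaxes in box
 [[-0.    -1.     0.002]
 [ 0.     0.002  1.   ]
 [-1.     0.     0.   ]] 
F box [ 0.1  0.2 -0.4] grip 0.0005
```

View pics/s1c.png

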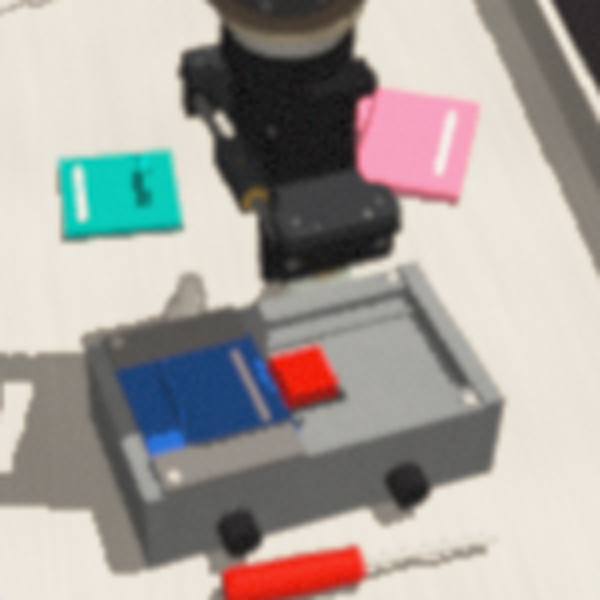

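The side crop shows the red tab still raised at about (303,375) and the cover still seated. The fingertips are hidden behind the gripper body, about 43 mm to the box's +y side. I'll centre over the tab and press it.

```bash
python3 -m pendant '{"gripper":[1,1,1,1,1,1],"linear":[[0,-4,-22],[0,0,-21],[0,0,0],[18,0,0],[16,0,0],[0,0,0]],"delta_rot":[[0,0,0],[0,0,0],[0,0,0],[0,0,0],[0,0,0],[0,0,0]]}'
python3 w.py; python3 - <<'E'
from h import *
im=snap('side','s2'); im2=snap('top','t2')
a=cv2.resize(im[190:300,240:365],(500,440),interpolation=cv2.INTER_CUBIC)
cv2.imwrite('pics/s2c.png',a)
E
```

```text
clock: 3.65
position: [0.5668, -0.1098, 0.0971]
ee_rot: [0.444, -0.549, 0.445, 0.55]
contact_force: [-0.4, -0.4, -0.1]
grip_width: 0.0002
t 3.65 tip in box mm [11.2  0.9 75.1] toolaxes in box
 [[-0.001 -1.     0.001]
 [ 0.001  0.001  1.   ]
 [-1.     0.001  0.001]] 
F box [-0.5 -0.3 -0.1] grip 0.0002
```

View pics/s2c.png

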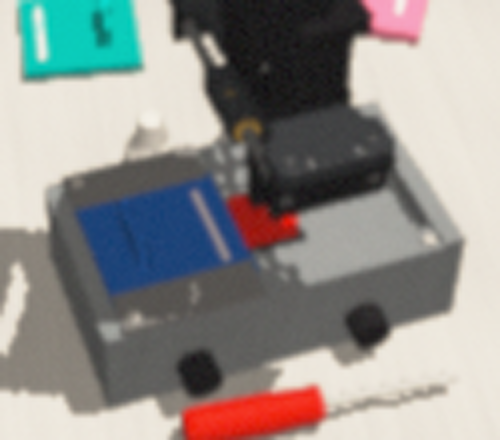

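The side crop shows the gripper centred over the red tab, with tab visible on the near side around (265,222), and the cover untouched. Pressing now.

```bash
python3 -m pendant '{"gripper":[1,1,1,1,1,1,1],"linear":[[4,0,0],[4,0,0],[4,0,0],[3,0,0],[2,0,0],[0,0,0],[0,0,0]],"delta_rot":[[0,0,0],[0,0,0],[0,0,0],[0,0,0],[0,0,0],[0,0,0],[0,0,0]]}'
python3 w.py
python3 -m pendant '{"gripper":[1,1,1],"linear":[[1,0,0],[0.5,0,0],[0,0,0]],"delta_rot":[[0,0,0],[0,0,0],[0,0,0]]}'
python3 w.py
```

```text
clock: 4.45
position: [0.5671, -0.1104, 0.0803]
ee_rot: [0.444, -0.55, 0.445, 0.55]
contact_force: [0.6, 0.7, 0.2]
grip_width: 0.0008
t 4.45 tip in box mm [11.4  0.2 58.3] toolaxes in box
 [[-0.001 -1.    -0.   ]
 [ 0.    -0.     1.   ]
 [-1.     0.001  0.   ]] 
F box [0.7 0.6 0.2] grip 0.0008
clock: 4.75
position: [0.5671, -0.1104, 0.079]
ee_rot: [0.444, -0.55, 0.445, 0.55]
contact_force: [-1.4, 0.1, 3.0]
grip_width: 0.0007
t 4.75 tip in box mm [11.4  0.2 57. ] toolaxes in box
 [[-0.001 -1.    -0.   ]
 [ 0.    -0.     1.   ]
 [-1.     0.001  0.   ]] 
F box [-1.3  0.4  3. ] grip 0.0007
```

```bash
python3 -m pendant '{"gripper":[1,1,1,1],"linear":[[0.5,0,0],[0.5,0,0],[0,0,0],[0,0,0]],"delta_rot":[[0,0,0],[0,0,0],[0,0,0],[0,0,0]]}'
python3 w.py
```

```text
clock: 5.15
position: [0.5671, -0.1104, 0.0787]
ee_rot: [0.444, -0.55, 0.445, 0.55]
contact_force: [-4.7, -0.1, 11.1]
grip_width: 0.0002
t 5.15 tip in box mm [11.4  0.2 56.7] toolaxes in box
 [[-0. -1. -0.]
 [ 0. -0.  1.]
 [-1.  0.  0.]] 
F box [-4.6  0.9 11.1] grip 0.0002
```

```bash
python3 -m pendant '{"gripper":[1,1,1,1,1,1,1,1],"linear":[[0.5,0,0],[0,0,0],[-20,0,0],[-30,0,0],[0,35,0],[0,36,0],[0,36,0],[0,0,0]],"delta_rot":[[0,0,0],[0,0,0],[0,0,0],[0,0,0],[0,0,0],[0,0,0],[0,0,0],[0,0,0]]}'
python3 w.py; python3 - <<'E'
from h import *
im=snap('side','s3'); 
cv2.imwrite('pics/s3c.png',cv2.resize(im[190:300,230:365],None,fx=4,fy=4,interpolation=cv2.INTER_CUBIC))
E
```

```text
clock: 5.95
position: [0.4593, -0.1328, 0.1275]
ee_rot: [0.445, -0.549, 0.445, 0.551]
contact_force: [0.2, -0.5, 0.1]
grip_width: 0.0005
t 5.95 tip in box mm [-98.8   0.9 105.5] toolaxes in box
 [[-0.002 -1.     0.001]
 [ 0.002  0.001  1.   ]
 [-1.     0.002  0.002]] 
F box [ 0.  -0.5  0.1] grip 0.0005
```

View pics/s3c.png

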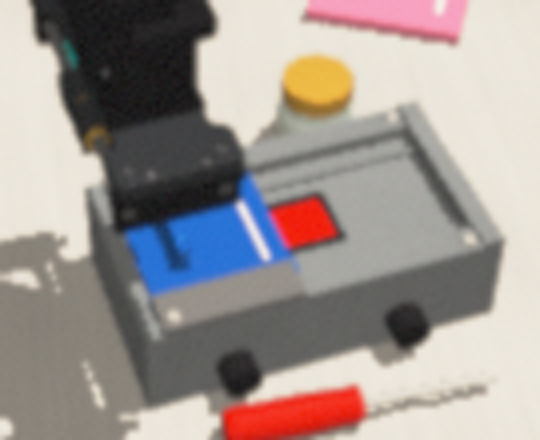

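The tab now lies flush at about (308,220) and the cover is still seated. Lowering behind the rib.

```bash
python3 -m pendant '{"gripper":[1,1,1,1,1],"linear":[[15,0,0],[12,0,0],[6.5,0,-0.8],[0,0,0],[0,0,0]],"delta_rot":[[0,0,0],[0,0,0],[0,0,0],[0,0,0],[0,0,0]]}'
python3 w.py
python3 -m pendant '{"gripper":[1,1,1,1,1],"linear":[[0,-4,0],[0,-4,0],[0,-4,0],[0,-4,0],[0,0,0]],"delta_rot":[[0,0,0],[0,0,0],[0,0,0],[0,0,0],[0,0,0]]}'
python3 w.py
```

```text
clock: 6.5
position: [0.4634, -0.1336, 0.0942]
ee_rot: [-0.444, 0.55, -0.444, -0.55]
contact_force: [0.1, -0.0, -0.8]
grip_width: 0.0002
t 6.5 tip in box mm [-94.9  -0.8  72.2] toolaxes in box
 [[ 0. -1. -0.]
 [-0. -0.  1.]
 [-1. -0. -0.]] 
F box [ 0.1 -0.1 -0.8] grip 0.0002
clock: 7.0
position: [0.4792, -0.1302, 0.0942]
ee_rot: [-0.445, 0.55, -0.444, -0.55]
contact_force: [-0.1, -0.3, 0.3]
grip_width: 0.0004
t 7.0 tip in box mm [-78.7  -0.8  72.2] toolaxes in box
 [[ 0.001 -1.    -0.   ]
 [-0.    -0.     1.   ]
 [-1.    -0.001 -0.   ]] 
F box [-0.1 -0.3  0.3] grip 0.0004
```

```bash
python3 -m pendant '{"gripper":[1,1,1,1],"linear":[[0,-5,0],[0,-5,0],[0,-5,0],[0,-5,0]],"delta_rot":[[0,0,0],[0,0,0],[0,0,0],[0,0,0]]}'
python3 w.py; python3 - <<'E'
from h import *
im=snap('side','s4'); 
cv2.imwrite('pics/s4c.png',cv2.resize(im[190:300,230:365],None,fx=4,fy=4,interpolation=cv2.INTER_CUBIC))
E
```

```text
clock: 7.4
position: [0.4986, -0.126, 0.0941]
ee_rot: [0.445, -0.55, 0.444, 0.55]
contact_force: [-0.8, -0.5, 0.8]
grip_width: 0.0004
t 7.4 tip in box mm [-58.9  -0.7  72.1] toolaxes in box
 [[ 0. -1. -0.]
 [ 0. -0.  1.]
 [-1. -0.  0.]] 
F box [-0.9 -0.4  0.8] grip 0.0004
```

View pics/s4c.png

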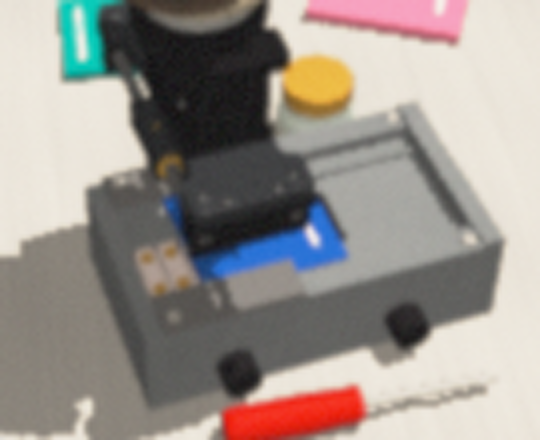

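The cover is sliding: its front edge is over the tab near (345,250) and terminals show at (165,268). Continuing.

```bash
python3 -m pendant '{"gripper":[1,1,1,1,1,1,1,1],"linear":[[0,-8,0.2],[0,-9,0.2],[0,-9,0.2],[0,-9,0],[0,-9,0],[0,-9,0],[0,-9,0],[0,-7,0]],"delta_rot":[[0,0,0],[0,0,0],[0,0,0],[0,0,0],[0,0,0],[0,0,0],[0,0,0],[0,0,0]]}'
python3 w.py
python3 -m pendant '{"gripper":[1,1,1,1,1],"linear":[[0,-3,0],[0,-2,0],[0,-1,0],[0,0,0],[0,0,0]],"delta_rot":[[0,0,0],[0,0,0],[0,0,0],[0,0,0],[0,0,0]]}'
python3 w.py
```

```text
clock: 8.25
position: [0.5663, -0.1109, 0.0941]
ee_rot: [-0.445, 0.55, -0.444, -0.55]
contact_force: [-1.9, -1.2, 0.6]
grip_width: 0.0006
t 8.25 tip in box mm [10.5 -0.1 72.1] toolaxes in box
 [[ 0. -1. -0.]
 [ 0. -0.  1.]
 [-1. -0.  0.]] 
F box [-2.1 -0.8  0.6] grip 0.0006
clock: 8.75
position: [0.5713, -0.1098, 0.0941]
ee_rot: [-0.445, 0.55, -0.444, -0.55]
contact_force: [-0.1, -0.2, -0.3]
grip_width: 0.0004
t 8.75 tip in box mm [15.7 -0.1 72.1] toolaxes in box
 [[ 0. -1.  0.]
 [ 0.  0.  1.]
 [-1. -0.  0.]] 
F box [-0.1 -0.1 -0.3] grip 0.0004
```

```bash
python3 -m pendant '{"gripper":[1,1,1,1,1,1],"linear":[[0,-2,0],[0,-2,0],[0,-1,0],[0,-0.5,0],[0,0,0],[0,0,0]],"delta_rot":[[0,0,0],[0,0,0],[0,0,0],[0,0,0],[0,0,0],[0,0,0]]}'
python3 w.py
python3 -m pendant '{"gripper":[1,1,1,1,1,1,1,1],"linear":[[0,3,0],[0,4,0],[-25,4,0],[-45,0,0],[0,45,0],[0,45,0],[0,45,0],[0,0,0]],"delta_rot":[[0,0,0],[0,0,0],[0,0,0],[0,0,0],[0,0,0],[0,0,0],[0,0,0],[0,0,0]]}'
python3 w.py; python3 - <<'E'
from h import *
im=snap('side','s5');t=snap('top','t5')
f=lambda i:cv2.resize(i,(390,440),interpolation=cv2.INTER_CUBIC)
cv2.imwrite('pics/s5c.png',np.hstack([f(im[190:305,240:342+20]),f(t[150:265,255:375])]))
E
```

```text
clock: 9.35
position: [0.5767, -0.1086, 0.0941]
ee_rot: [-0.445, 0.55, -0.444, -0.55]
contact_force: [-0.6, -0.2, 0.8]
grip_width: -0.0001
t 9.35 tip in box mm [21.2 -0.1 72.1] toolaxes in box
 [[ 0. -1.  0.]
 [ 0.  0.  1.]
 [-1. -0.  0.]] 
F box [-0.7 -0.1  0.8] grip -0.0001
clock: 10.15
position: [0.4294, -0.139, 0.1642]
ee_rot: [0.445, -0.549, 0.445, 0.55]
contact_force: [1.2, 0.8, -0.1]
grip_width: 0.0003
t 10.15 tip in box mm [-129.3    1.1  142.2] toolaxes in box
 [[-0.002 -1.     0.002]
 [ 0.002  0.002  1.   ]
 [-1.     0.002  0.002]] 
F box [ 1.3  0.6 -0.1] grip 0.0003
```

View pics/s5c.png

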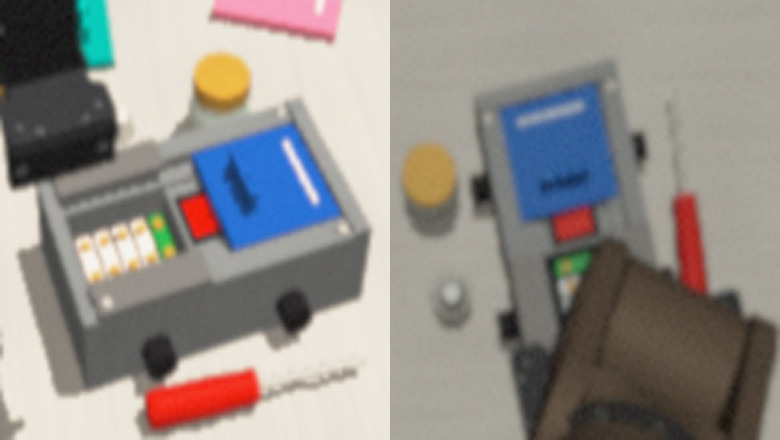

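The cover lies flat on the ledge near the stop, the terminal well is fully open, the tab is flush and the bystanders stand as before. I'll run a numeric check and, if it passes, hand in.

```bash
python3 - <<'E'
from h import *
C=np.array([.556,-.113,0]); a=np.radians(12.1); B=np.array([[np.cos(a),-np.sin(a),0],[np.sin(a),np.cos(a),0],[0,0,1]])
t=cv2.imread('pics/t5.png'); m=cv2.inRange(cv2.cvtColor(t,cv2.COLOR_BGR2HSV),(100,120,40),(125,255,255)); m[240:]=0; m[:,:270]=0; m[:,350:]=0
r=cv2.minAreaRect(max(cv2.findContours(m,0,1)[0],key=cv2.contourArea))
cor=np.array([B.T@(ray('top',*q,.067)-C)*1e3 for q in cv2.boxPoints(r)])
print((B.T@(ray('top',*r[0],.067)-C)*1e3).round(1),cor.round(0))
for p,q in(('top0','t5'),('side0','s5')):
    for nm,lo,hi in(('lid',(12,100,60),(28,255,255)),('red',(0,170,80),(8,255,255))):
        for f in(p,q):
            im=cv2.cvtColor(cv2.imread(f'pics/{f}.png'),cv2.COLOR_BGR2HSV); k=cv2.inRange(im,lo,hi)
            print(f,nm,[np.round(cv2.minAreaRect(c)[0],1).tolist() for c in cv2.findContours(k,0,1)[0] if cv2.contourArea(c)>60 and 200<c[0,0,0]<370 and 150<c[0,0,1]<310])
x=cor[:,0]
if x.min()>0: ticket.close_job(); print('handed in')
E
```

```text
[54.1 -0.3 67. ] [[ 99.  43.  67.]
 [ 99. -45.  67.]
 [  9. -43.  67.]
 [ 10.  44.  67.]]
top0 lid [[266.5, 195.5]]
t5 lid [[266.5, 195.5]]
top0 red [[346.8, 214.5], [310.3, 204.7]]
t5 red [[346.7, 213.6]]
side0 lid [[309.0, 211.0]]
s5 lid [[309.0, 211.0]]
side0 red [[302.8, 293.7], [305.8, 243.6]]
s5 red [[302.9, 294.0], [301.8, 246.1]]
the job is handed in; nothing more can be done
handed in
```

The terminal box is open and the job is handed in. I pressed the red tab in until it stopped, with the fingertip at z ≈ 56.7 mm and about 11 N on it. I then pushed the cover by its rib along onto the ledge and moved the arm clear, at about 10 s on the robot's clock.

**Cover:** the last top view puts its centre at box x ≈ 54 mm, y ≈ 0, about 2 mm short of the stop. It lies flat and square to the box, with its rear edge at x ≈ +9 mm, so the well, which ends at x = -18 mm, is completely uncovered.

**Tab:** it looked flush with the ledge in the side view.

**Bystanders:** the jar's pixel position is unchanged in both views. The screwdriver's is within 1 pixel, with the gripper partly hiding it in the last top view. The bell looked unmoved. The jug, ale bottle, bowl and wrench were not measured again.

No check failed. Early on, some rows of the approach fell about 40 mm short, which I corrected before touching anything.

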